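# Lock the orange-lidded screw tin by folding down its two end clips

### The arm

A 6-joint arm with a two-finger parallel gripper is mounted at the origin on the work surface. World frame = base frame: x ahead of the robot, y to its left, z up, the work surface at z = 0. Lengths are in m, angles in rad, forces in N, time in s.
With the tool pointing down it reaches from about 0.375 to 0.9 m from the base axis. Payload 3.1 kg.
Tool frame: the origin (TCP) lies between the finger pads; the fingertips stand 17 mm ahead of it and the grasp point (between the pads) lies 2 mm behind it; z points along the fingers, y is the direction in which the jaws open and shut (so a half turn about z gives the same grasp; the last joint's range is limited). The gripper opens to 85 mm and grips with 20 to 120 N. Pads are 22 mm wide; open, the fingers measure 114 mm over their backs; the gripper's body (76 mm by 85 mm) begins 54 mm behind the grasp point. The pads swing forward as they close: fully open they stand 13 mm farther back than shut.
Start: joints at [-1.409, 0.527, 1.433, -0, 1.181, -0.178], TCP at [0.208, -0.589, 0.248] pointing down, gripper open.
Joint ranges: [-3.08, 3.08], [-0.75, 2.2], [0.22, 2.44], [-1.43, 4.57], [0, 2.65], [-2.85, 2.85]. Speed limits (rad/s): [2.79, 2.79, 3.14, 3.14, 3.14, 3.14].

### API

Orientations are given as a unit quaternion [x, y, z, w].
In Python, from station import manip, snapshot, camera_info, sign_off, search_frame, landmark_of gives the robot as it stands.
- The arm moves only by the tool play_rows, never from a script. Its argument "rows" is a list of rows, each an object of numbers: "grip": the finger opening in cm, from 0 to 8.54; "x", "y", "z": the shift along the world's x, y, z in cm; "roll": the turn about the world's z in rad. A call has 1 to 20 rows; each row is the pose to reach, as a shift and turn from the pose measured when the call began; what a row does not reach only later rows make up. A row lasts 1/10 s, in which the tool goes at most 50 mm and 8.59 degrees, less where a joint would pass 70% of its speed; a pose out of reach is approached as far as the arm can. A call with a gripper value outside its range is refused whole. The fingers move at their own pace and stop on an object; "grip_force" is the grip in N (left out, the last holds). Time passes only in rows, so rows that repeat a pose let the fingers close. It gives the time, the measured TCP pose, the force and the opening at its end, in the units of the state.
- manip.sense(): the state, without advancing time (a new reading comes with each control period).
- snapshot(name): name is "scene" or "top"; returns the picture (420x560x3 uint8, red, green, blue); there is no depth.
- camera_info(name): a dict with "fx", "fy", "cx", "cy" (pixels), "k1" (the pictures are not rectified: a ray, as slopes to the right and down, at radius r is drawn at 1 + k1 r^2 times it, then the intrinsics apply), "R" (3x3) and "t" (3): a world point X has camera coordinates R X + t. Camera axes: x right, y down, z forward; pixel columns grow to the right and rows downward; lengths in m; the calibration is good to about 2 mm. A picture is of the moment at which its call begins. camera_info takes no time and is no camera call.
- sign_off(): hands the job in, once; it reports no verdict.
Trained networks look in the newest picture that a camera, given by its name, has taken for a name from the list of things; names that differ only in an ending like _2 or _b are one class to them, and where a whole thing is asked for, a point or a joint stands for the part that bears it (a point fixed in the world has none). Each returns a list of dicts, best first, with "score" (0 to 1); they miss things now and then, are a little off and sometimes report something else, mostly with a low value. They report only what shows in the picture. A call takes as long as a camera call. They do not tell look-alikes from the thing itself.
- search_frame(label, camera): "point" ([column, row] in pixels, amid what is visible of it).
- landmark_of(label, camera): "point" ([column, row] in pixels: a listed point, or the origin of a listed thing).
The state is a dict: "t": time; "q": joint angles; "qd": joint speeds; "tau": joint torques, N m; "tcp_pos": TCP position; "tool_rot": TCP orientation; "force": force on the tool from outside, world axes, zero at the start; "ft_torque": the same for the moment, N m; "finger_gap": opening from 0.0 (shut) to 1.0 (fully open).
Only numpy, scipy, OpenCV 4.12 (cv2) and the standard library are available. Lean on these libraries where they do the work, as an engineer would, in place of code of your own. Each camera call takes 0.05 s, during which the arm holds its last target. There are 200 camera calls.

### The job

Lock the steel screw tin with the orange lid: fold down its two open black clips, one after the other, until each lies against the end of the tin, and leave the tin standing where it is. Do not fold the clip of the clear box with the blue lid; that one stays open.

Things in the scene. Friction and masses are not known exactly. Their poses are not given: they have to be found in the camera images.
- tin_lid (a point): centre of the top face of the orange lid of the steel tin, 73 mm above the counter; z up, y along the tin's length to the left clip. Over the lid the tin is 104 mm (x) by 154 mm (y), turned up to 35 degrees; lid already on; about 2.5 kg, standing loose. Each short end has a clip hinged on a line parallel to the tin's x, 79 mm from this point along +y or -y, 66 mm above the counter.
- clip_left (a joint): black clip on the tin's +y end (left seen from the robot), a plate 50 mm wide (centred on the end), 42 long, 4 thick. Angle in rad: 0 = hanging straight down flat against the tin's end, lower edge 24 mm above the counter (stop); 1.57 = straight out, level; larger = pointing up and out. Starts at 1.5 to 2.0; stiff hinge (0.035 N m), stays where it is left
- clip_right (a joint): the same clip on the tin's -y end (right seen from the robot), same size, stiffness and angles: 0 = flat against the end, 1.57 = straight out, level. Starts open at 1.5 to 2.0
- blue_clip (a joint): angle of a like clip on the robot-facing side of another box, clear plastic with a blue lid, 122 mm square, 56 mm tall, which stands on the other side of the robot's centre line (y = 0) from the tin. 0 = folded down, 1.57 = straight out. Starts open at 1.5 to 2.0 rad and must stay open
Mind the look-alikes: they are no part of the job. Of the things like the part that bears tin_lid, leave any that is green; of the rest the smaller one is meant.

How it is judged:
On the way, in this order (a step that is already met when the one before it is completed fails the run):
1. one clip of the orange-lidded tin is folded down (value of joint any of clip_left, clip_right below 0.26 rad), for 0.1 s.
2. the other clip is folded down too (value of joint each of clip_left, clip_right below 0.26 rad), for 0.2 s.
At the end, for the whole second after the job is handed in: Both clips of the orange-lidded tin are folded down to within 0.26 rad (15 degrees) of its ends, the tin stands upright within 40 mm of where it started, and the clip of the blue-lidded box is still open (above 1.2 rad) (all of step 2 and value of joint blue_clip above 1.2 rad and distance of tin_lid from where it was at the start of the episode below 0.04 m and angle between tin_lid's own z axis and vertical below 0.1 rad); the robot touches nothing.
It fails at once if the clip of the blue-lidded box is folded down (value of joint blue_clip below 1.2 rad).
It fails at once if the tin is tipped or shoved more than 40 mm (angle between tin_lid's own z axis and vertical above 0.2 rad or distance of tin_lid from where it was at the start of the episode above 0.04 m).
It also fails if it takes over 38 s, if anything falls off the work surface, if the arm or the gripper's body presses on something with over 40 N, if the wrist force passes 120 N, or if a joint passes its speed limit or range.

## Working session

There is one attempt and no reset: what is moved stays moved. The work goes in short steps, Python scripts to look and compute and a tool call to move; the robot and the scene stay as the last step left them, time stands still between calls to the robot, and variables do not carry over. Pictures are saved under pics/ and viewed, and the job is handed in when it is done.

Besides the shell and the picture viewer there is one more tool, called in YAML: its name, and indented under it one key for each argument. play_rows: Moves the arm, as the interface text tells. Its arguments: {"type":"object","properties":{"rows":{"type":"array","items":{"type":"object","properties":{"grip":{"type":"number"},"x":{"type":"number"},"y":{"type":"number"},"z":{"type":"number"},"roll":{"type":"number"}}}},"grip_force":{"type":"number"}},"required":["rows"]}

```bash
mkdir -p pics; cat > h.py <<'E'
import numpy as np, cv2
from station import *
def K(c):
    i=camera_info(c); return i,np.array([[i['fx'],0,i['cx']],[0,i['fy'],i['cy']],[0,0,1.]]),np.array([i['k1'],0,0,0.])
def ray(c,p):
    i,k,d=K(c); u=cv2.undistortPoints(np.array([[p]],float),k,d)[0,0]
    R=np.array(i['R']);t=np.array(i['t']); return -R.T@t, R.T@np.array([u[0],u[1],1])
def atz(c,p,z):
    o,v=ray(c,p); return o+v*(z-o[2])/v[2]
def tri(p1,p2,c1='scene',c2='top'):
    A=np.zeros((3,3));b=np.zeros(3)
    for c,p in((c1,p1),(c2,p2)):
        o,v=ray(c,p);v=v/np.linalg.norm(v);M=np.eye(3)-np.outer(v,v);A+=M;b+=M@o
    return np.linalg.solve(A,b)
def proj(c,X):
    i,k,d=K(c);R=np.array(i['R']);return cv2.projectPoints(np.array(X,float).reshape(-1,1,3),cv2.Rodrigues(R)[0],np.array(i['t'],float),k,d)[0][:,0]
def save(c,n): 
    im=snapshot(c); cv2.imwrite(f'pics/{n}.png',im[:,:,::-1]); return im
E
python3 - <<'E'
from h import *
for c in('scene','top'):
    save(c,c+'0')
    for l in('tin_lid','clip_left','clip_right','blue_clip'):
        print(c,l,[(np.round(d['point']),round(d['score'],2)) for d in landmark_of(l,c)])
    print(camera_info(c)['t'],ray(c,[280,210]))
s=manip.sense();print(s)
E
```

```text
scene tin_lid [(array([127., 184.]), 0.98), (array([214., 207.]), 0.96), (array([254., 147.]), 0.81)]Traceback (most recent call last):
  File "<stdin>", line 5, in <module>
ValueError: it knows: tin_lid
```

```bash
python3 - <<'E'
from h import *
for c in('scene','top'):
    save(c,c+'0')
    print(c,[(np.round(d['point']),round(d['score'],2)) for d in landmark_of('tin_lid',c)])
    for l in('clip_left','blue_clip'):
      try: print(c,l,[(np.round(d['point']),round(d['score'],2)) for d in search_frame(l,c)])
      except Exception as e: print(e)
    print(ray(c,[280,210]))
s=manip.sense();print(s)
E
```

```text
scene [(array([212., 207.]), 0.8), (array([130., 186.]), 0.67), (array([256., 150.]), 0.58)]
scene clip_left [(array([136., 215.]), 0.82), (array([253., 214.]), 0.6)]
scene blue_clip [(array([397., 252.]), 0.84)]
(array([1.37014613, 0.40004748, 0.8769739 ]), array([-0.69419527, -0.37124057, -0.617136  ]))
top [(array([417., 170.]), 0.88), (array([336., 181.]), 0.61), (array([349., 267.]), 0.55)]
top clip_left []
top blue_clip [(array([185., 209.]), 0.55)]
(array([ 0.36269241, -0.09428396,  1.30180817]), array([ 0.06942125,  0.02271759, -0.9973456 ]))
{'t': 0.5, 'q': array([-1.40948607e+00,  5.27561897e-01,  1.43270229e+00, -1.42359421e-05,
        1.18139656e+00, -1.78503655e-01]), 'qd': array([-4.95694574e-04, -2.17062882e-03, -6.16133013e-04, -1.70413968e-04,
       -1.83594314e-04, -7.23322834e-06]), 'tau': array([-8.00155303e-04, -4.41908991e+01, -1.78223580e+01, -2.00093532e-04,
        1.82606680e-03, -6.36818257e-06]), 'tcp_pos': array([ 0.2083378 , -0.58922756,  0.2482716 ]), 'tool_rot': array([ 9.85600046e-01,  1.69093310e-01, -6.29208437e-06, -3.41013228e-05]), 'force': array([-0.44291221,  1.20759284,  0.54894491]), 'ft_torque': array([0.05231035, 0.00762413, 0.03736271]), 'finger_gap': 1.002110076208126}
```

View pics/scene0.png

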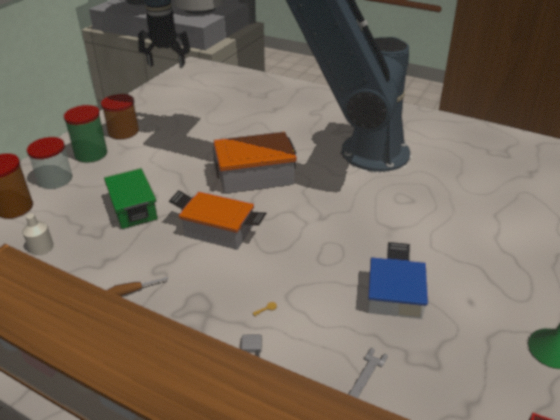

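View pics/top0.png

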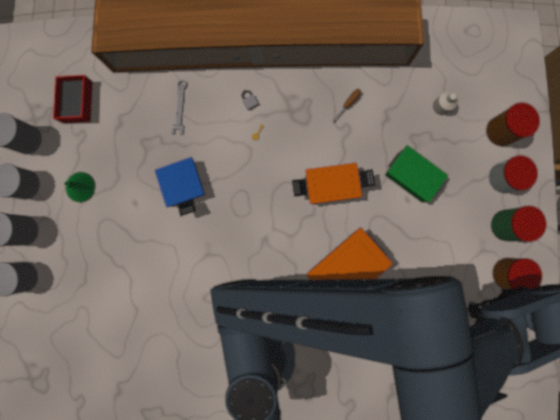

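```bash
python3 - <<'E'
from h import *
a=cv2.imread('pics/top0.png')[140:230,270:400]; b=cv2.imread('pics/scene0.png')[175:255,155:285]
cv2.imwrite('pics/crop1.png',np.vstack([cv2.resize(a,(780,540),interpolation=2)])); cv2.imwrite('pics/crop2.png',cv2.resize(b,(780,480),interpolation=2))
c1=tri([215,210],[335,183]); print('tin',c1)
for p in([212,207],[217,212]): print(atz('scene',p,.073))
print(atz('top',[335,183],.073),atz('top',[336,181],.073))
# orange blob
im=cv2.imread('pics/top0.png'); h=cv2.cvtColor(im,40); m=cv2.inRange(h,(5,180,120),(18,255,255)); m[225:]=0
r=cv2.findContours(m,0,1)[0]; r=max(r,key=cv2.contourArea)
W=np.array([atz('top',p[0],.073)[:2] for p in r],np.float32)*1000
print(cv2.minAreaRect(W),cv2.minAreaRect(r))
im=cv2.imread('pics/scene0.png'); h=cv2.cvtColor(im,40); m=cv2.inRange(h,(5,180,120),(18,255,255)); m[:192]=0
r=cv2.findContours(m,0,1)[0]; r=max(r,key=cv2.contourArea)
W=np.array([atz('scene',p[0],.073)[:2] for p in r],np.float32)*1000
print(cv2.minAreaRect(W),cv2.minAreaRect(r))
E
```

```text
tin [ 0.52684262 -0.22903226  0.06371188]
[ 0.53004911 -0.2352186   0.073     ]
[ 0.54095646 -0.21379543  0.073     ]
[ 0.52537405 -0.22761397  0.073     ] [ 0.53122427 -0.23065503  0.073     ]
((525.223388671875, -221.990478515625), (99.8282470703125, 152.3921356201172), 7.045031547546387) ((333.0502624511719, 183.12664794921875), (33.9660758972168, 52.138580322265625), 82.40535736083984)
((535.3582763671875, -219.78089904785156), (102.67208862304688, 154.89393615722656), 6.9804368019104) ((216.056396484375, 210.2693634033203), (68.27857208251953, 28.861347198486328), 13.736268043518066)
```

View pics/crop1.png

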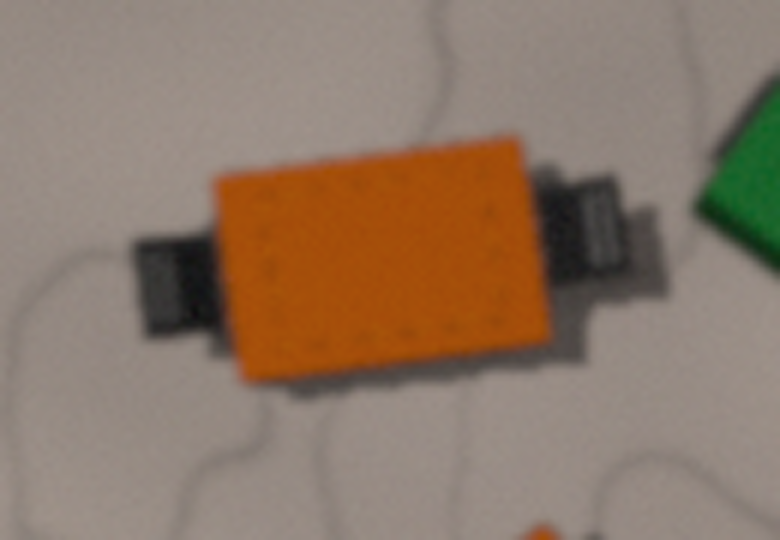

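View pics/crop2.png

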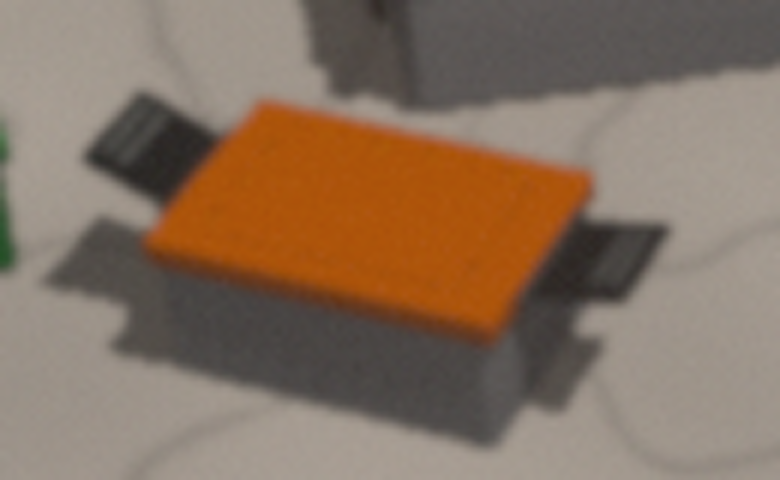

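The candidates are the small orange lid (top 335,183; scene 217,211), the large orange lid (top 349,260; scene 254,150) and the green lid (top 417,172). The small orange one measures about 100×152 mm, which fits the tin, and the crop shows both its clips open. It sits at about (0.528, -0.222), yaw +7°. I'll move above the right clip with the fingers shut.

play_rows:
  rows:
    - {"x": 4,"y": 3,"z": 0,"roll": 0.15,"grip": 0}
    - {"x": 8,"y": 6.3,"z": 0,"roll": 0.3,"grip": 0}
    - {"x": 12,"y": 9.4,"z": 0,"roll": 0.45,"grip": 0}
    - {"x": 16,"y": 12.5,"z": 0,"roll": 0.6,"grip": 0}
    - {"x": 20,"y": 15.7,"z": 0,"roll": 0.75,"grip": 0}
    - {"x": 24,"y": 18.8,"z": 0,"roll": 0.9,"grip": 0}
    - {"x": 28,"y": 22,"z": 0,"roll": 1.05,"grip": 0}
    - {"x": 31,"y": 24.3,"z": 0,"roll": 1.2,"grip": 0}
    - {"x": 33.3,"y": 26.1,"z": -3,"roll": 1.35,"grip": 0}
    - {"x": 33.3,"y": 26.1,"z": -7,"roll": 1.35,"grip": 0}
    - {"x": 33.3,"y": 26.1,"z": -10,"roll": 1.35,"grip": 0}
    - {"x": 33.3,"y": 26.1,"z": -11,"roll": 1.35,"grip": 0}
    - {"x": 33.3,"y": 26.1,"z": -11,"roll": 1.35,"grip": 0}
    - {"x": 33.3,"y": 26.1,"z": -11,"roll": 1.35,"grip": 0}

```text
t: 1.9
tcp_pos: [0.542, -0.3292, 0.1395]
tool_rot: [0.664, 0.748, -0.0, 0.001]
force: [0.3, -0.0, 0.9]
finger_gap: -0.002
```

```bash
python3 - <<'E'
from h import *
im=save('scene','s1')[:,:,::-1]; cv2.imwrite('pics/s1c.png',cv2.resize(im[100:260,100:310],(788,600),interpolation=2))
s=manip.sense();print(s['t'],s['tcp_pos'],s['tool_rot'],s['force'],s['finger_gap'])
y=np.array([-.122,.992,0]);T=np.array([.528,-.222,.073])
print(proj('scene',[T-y*.079+[0,0,-.007],T+y*.079+[0,0,-.007]]),proj('scene',s['tcp_pos']-[0,0,.017]))
E
```

```text
1.95 [ 0.54223018 -0.32944253  0.14013212] [6.64029385e-01 7.47704299e-01 1.94583668e-06 1.80460729e-03] [-0.66093115 -0.73537043  0.53606234] -0.0015453992355934278
[[188.37707179 203.55007929]
 [247.31605277 217.39904697]] [[174.78214137 182.42034081]]
```

View pics/s1c.png

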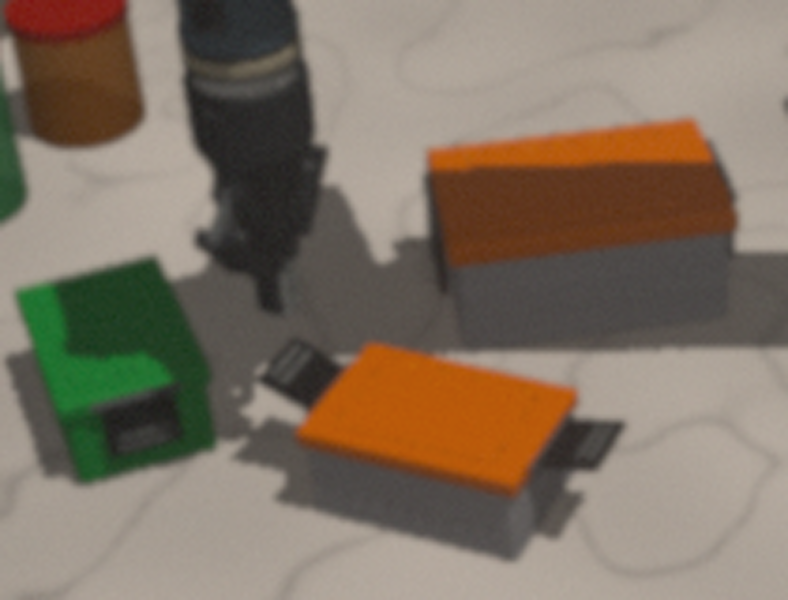

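play_rows:
  rows:
    - {"z": -2.5}
    - {"z": -3.5}
    - {"z": -4.2}
    - {"z": -5}
    - {"z": -5.8}
    - {"z": -6.6}
    - {"z": -7.4}
    - {"z": -8.2}
    - {"z": -9}
    - {"z": -9.3}
    - {"z": -9.3}

```text
invalid input at $.rows[0]: expected keys grip, x, y, z, roll
```

```bash
python3 - <<'E'
from h import *
im=save('scene','s2')[:,:,::-1]; cv2.imwrite('pics/s2c.png',cv2.resize(im[150:250,140:280],(784,560),interpolation=2))
s=manip.sense();print(s['t'],s['tcp_pos'],s['force'])
E
```

```text
2.0 [ 0.54223438 -0.32944874  0.14036192] [ 0.35125773 -0.47138198  0.39776729]
```

View pics/s2c.png

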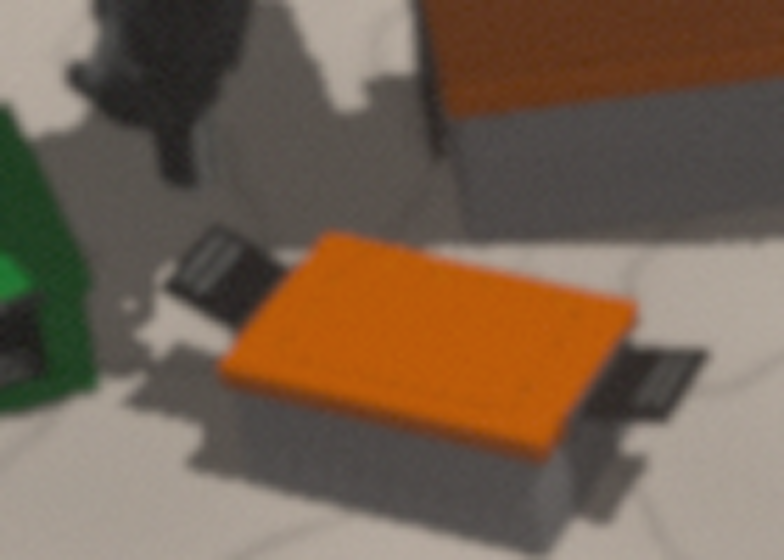

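The move was refused because every row needs all its keys, so nothing moved. I'll send it again in full.

play_rows:
  rows:
    - {"x": 0,"y": 0,"roll": 0,"grip": 0,"z": -2.5}
    - {"x": 0,"y": 0,"roll": 0,"grip": 0,"z": -3.5}
    - {"x": 0,"y": 0,"roll": 0,"grip": 0,"z": -4.2}
    - {"x": 0,"y": 0,"roll": 0,"grip": 0,"z": -5}
    - {"x": 0,"y": 0,"roll": 0,"grip": 0,"z": -5.8}
    - {"x": 0,"y": 0,"roll": 0,"grip": 0,"z": -6.6}
    - {"x": 0,"y": 0,"roll": 0,"grip": 0,"z": -7.4}
    - {"x": 0,"y": 0,"roll": 0,"grip": 0,"z": -8.2}
    - {"x": 0,"y": 0,"roll": 0,"grip": 0,"z": -9}
    - {"x": 0,"y": 0,"roll": 0,"grip": 0,"z": -9.3}
    - {"x": 0,"y": 0,"roll": 0,"grip": 0,"z": -9.3}

```text
t: 3.1
tcp_pos: [0.5418, -0.3291, 0.0464]
tool_rot: [0.664, 0.748, 0.0, 0.001]
force: [0.2, -0.2, 0.4]
finger_gap: 0.001
```

```bash
python3 - <<'E'
from h import *
im=save('scene','s3')[:,:,::-1]; cv2.imwrite('pics/s3c.png',cv2.resize(im[150:250,140:280],(784,560),interpolation=2))
s=manip.sense();print(s['t'],s['tcp_pos'],s['force'])
E
```

```text
3.15 [ 0.54193229 -0.32913618  0.04677629] [0.22815406 0.97368495 0.55932347]
```

View pics/s3c.png

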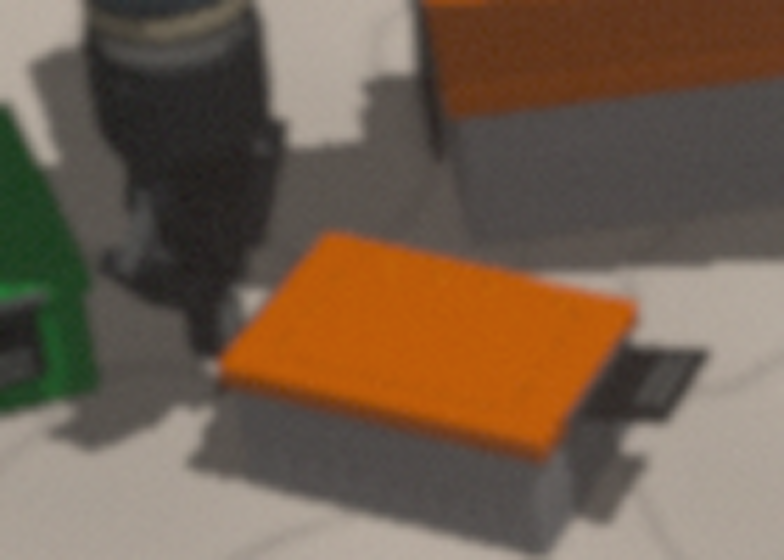

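The clip is down behind the finger and the tin hasn't moved. Now I'll press inward along the tin's +y.

play_rows:
  rows:
    - {"x": -0.05,"y": 0.4,"z": 0,"roll": 0,"grip": 0}
    - {"x": -0.1,"y": 0.8,"z": 0,"roll": 0,"grip": 0}
    - {"x": -0.15,"y": 1.1,"z": 0,"roll": 0,"grip": 0}
    - {"x": -0.15,"y": 1.3,"z": 0,"roll": 0,"grip": 0}
    - {"x": -0.15,"y": 1.3,"z": 0,"roll": 0,"grip": 0}

```text
t: 3.65
tcp_pos: [0.5403, -0.3155, 0.0469]
tool_rot: [0.664, 0.748, 0.0, 0.001]
force: [0.1, -0.8, 0.3]
finger_gap: -0.001
```

play_rows:
  rows:
    - {"x": 0,"y": 0.1,"z": 0,"roll": 0,"grip": 0}
    - {"x": 0,"y": 0.2,"z": 0,"roll": 0,"grip": 0}
    - {"x": 0,"y": 0.2,"z": 0,"roll": 0,"grip": 0}

```text
t: 3.95
tcp_pos: [0.5402, -0.3134, 0.0469]
tool_rot: [0.664, 0.748, 0.0, 0.001]
force: [0.5, -0.7, -1.4]
finger_gap: -0.002
```

play_rows:
  rows:
    - {"x": 0,"y": 0.1,"z": 0,"roll": 0,"grip": 0}
    - {"x": -0.05,"y": 0.2,"z": 0,"roll": 0,"grip": 0}
    - {"x": -0.05,"y": 0.3,"z": 0,"roll": 0,"grip": 0}
    - {"x": -0.05,"y": 0.3,"z": 0,"roll": 0,"grip": 0}

```text
t: 4.35
tcp_pos: [0.5402, -0.3133, 0.047]
tool_rot: [0.664, 0.748, -0.001, 0.003]
force: [-1.1, -7.9, -3.6]
finger_gap: 0.001
```

```bash
python3 - <<'E'
from h import *
im=save('scene','s4')[:,:,::-1]; cv2.imwrite('pics/s4c.png',cv2.resize(im[150:250,140:280],(784,560),interpolation=2))
F=[]
for i in range(3): snapshot('top'); s=manip.sense();F.append(s['force'])
print(s['t'],s['tcp_pos'],np.round(F,2))
E
```

```text
4.55 [ 0.54024548 -0.31337784  0.04696487] [[-1.26 -8.02 -3.14]
 [-0.96 -8.99 -2.79]
 [-2.26 -8.   -2.68]]
```

View pics/s4c.png

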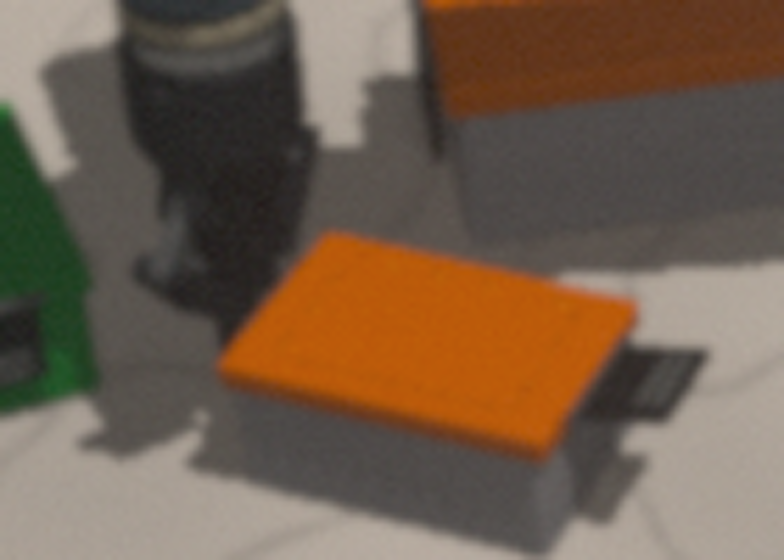

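Contact is firm at 8 N, the tin hasn't moved and the right clip is flat. I'll back off, rise and cross to above the left clip.

play_rows:
  rows:
    - {"x": 0.1,"y": -0.7,"z": 0,"roll": 0,"grip": 0}
    - {"x": 0.15,"y": -1.4,"z": 0,"roll": 0,"grip": 0}
    - {"x": 0.15,"y": -1.5,"z": 2,"roll": 0,"grip": 0}
    - {"x": 0.15,"y": -1.5,"z": 6,"roll": 0,"grip": 0}
    - {"x": 0.15,"y": -1.5,"z": 9.5,"roll": 0,"grip": 0}
    - {"x": 0,"y": 2,"z": 10,"roll": 0,"grip": 0}
    - {"x": -0.5,"y": 6,"z": 10,"roll": 0,"grip": 0}
    - {"x": -1.2,"y": 10,"z": 10,"roll": 0,"grip": 0}
    - {"x": -1.8,"y": 14,"z": 10,"roll": 0,"grip": 0}
    - {"x": -2.3,"y": 18,"z": 10,"roll": 0,"grip": 0}
    - {"x": -2.5,"y": 19.7,"z": 9.5,"roll": 0,"grip": 0}
    - {"x": -2.5,"y": 19.7,"z": 9.5,"roll": 0,"grip": 0}

```text
t: 5.75
tcp_pos: [0.5141, -0.1139, 0.1415]
tool_rot: [0.663, 0.749, -0.001, 0.002]
force: [-0.0, -0.0, 0.3]
finger_gap: -0.002
```

```bash
python3 - <<'E'
from h import *
im=save('scene','s5')[:,:,::-1]; cv2.imwrite('pics/s5c.png',cv2.resize(im[150:250,140:280],(784,560),interpolation=2))
s=manip.sense();print(s['t'],s['tcp_pos'],s['force'])
E
```

```text
5.8 [ 0.51539369 -0.11583238  0.14182663] [ 0.82967771 -1.12694055  0.10260059]
```

View pics/s5c.png

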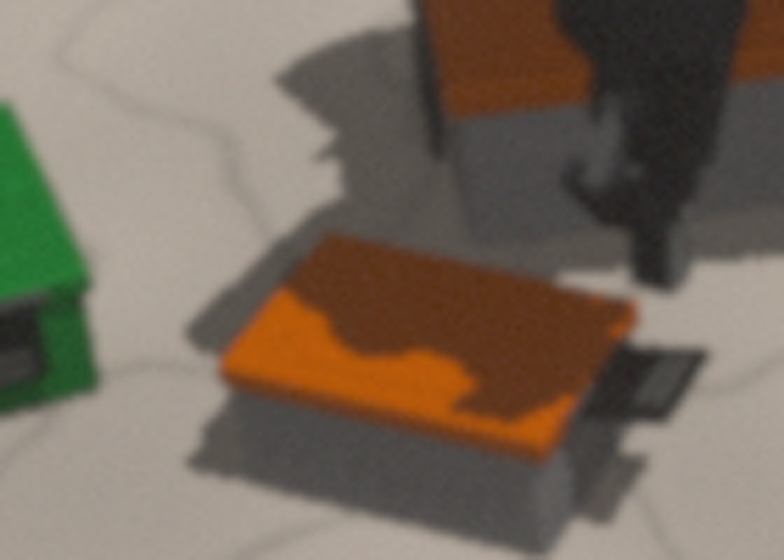

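The right clip is folded away and the finger is above the left clip. Descending.

play_rows:
  rows:
    - {"x": 0,"y": 0,"roll": 0,"grip": 0,"z": -2.5}
    - {"x": 0,"y": 0,"roll": 0,"grip": 0,"z": -3.5}
    - {"x": 0,"y": 0,"roll": 0,"grip": 0,"z": -4.2}
    - {"x": 0,"y": 0,"roll": 0,"grip": 0,"z": -5}
    - {"x": 0,"y": 0,"roll": 0,"grip": 0,"z": -5.8}
    - {"x": 0,"y": 0,"roll": 0,"grip": 0,"z": -6.6}
    - {"x": 0,"y": 0,"roll": 0,"grip": 0,"z": -7.4}
    - {"x": 0,"y": 0,"roll": 0,"grip": 0,"z": -8.2}
    - {"x": 0,"y": 0,"roll": 0,"grip": 0,"z": -9}
    - {"x": 0,"y": 0,"roll": 0,"grip": 0,"z": -9.5}
    - {"x": 0,"y": 0,"roll": 0,"grip": 0,"z": -9.5}

```text
t: 6.9
tcp_pos: [0.5148, -0.1155, 0.0458]
tool_rot: [0.663, 0.749, -0.001, 0.002]
force: [0.2, 0.2, -0.1]
finger_gap: -0.001
```

```bash
python3 - <<'E'
from h import *
im=save('scene','s6')[:,:,::-1]; cv2.imwrite('pics/s6c.png',cv2.resize(im[150:250,140:280],(784,560),interpolation=2))
s=manip.sense();print(s['t'],s['tcp_pos'],s['force'])
E
```

```text
6.95 [ 0.51504702 -0.11564941  0.04623552] [ 0.096402    0.4749619  -1.15314749]
```

View pics/s6c.png

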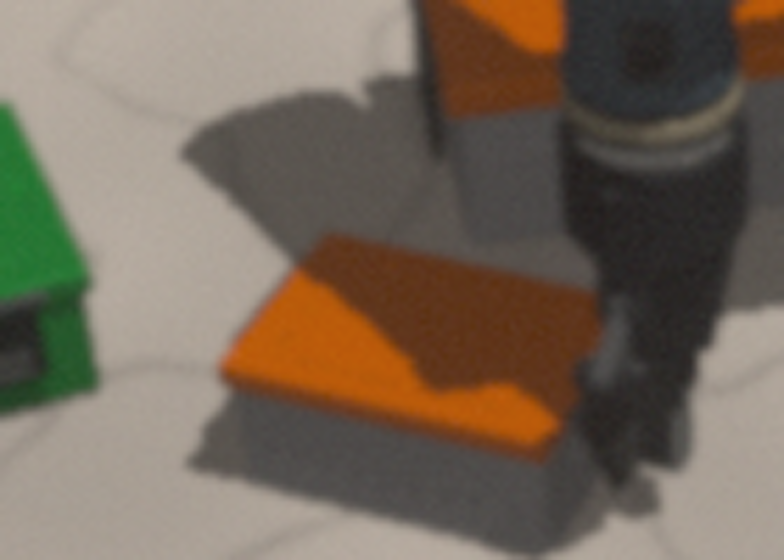

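play_rows:
  rows:
    - {"x": 0.05,"y": -0.4,"z": 0,"roll": 0,"grip": 0}
    - {"x": 0.1,"y": -0.8,"z": 0,"roll": 0,"grip": 0}
    - {"x": 0.15,"y": -1.1,"z": 0,"roll": 0,"grip": 0}
    - {"x": 0.2,"y": -1.4,"z": 0,"roll": 0,"grip": 0}
    - {"x": 0.2,"y": -1.4,"z": 0,"roll": 0,"grip": 0}

```text
t: 7.45
tcp_pos: [0.5173, -0.1304, 0.0464]
tool_rot: [0.663, 0.749, -0.001, 0.003]
force: [-0.2, -0.5, 0.2]
finger_gap: -0.002
```

play_rows:
  rows:
    - {"x": 0,"y": -0.1,"z": 0,"roll": 0,"grip": 0}
    - {"x": 0,"y": -0.2,"z": 0,"roll": 0,"grip": 0}
    - {"x": 0,"y": -0.3,"z": 0,"roll": 0,"grip": 0}
    - {"x": 0,"y": -0.3,"z": 0,"roll": 0,"grip": 0}

```text
t: 7.85
tcp_pos: [0.5173, -0.131, 0.0464]
tool_rot: [0.664, 0.748, -0.0, 0.002]
force: [3.4, 10.1, 0.1]
finger_gap: 0.001
```

Firm contact at 10 N. I'll retreat, rise well clear and check.

play_rows:
  rows:
    - {"x": 0,"y": 0.7,"z": 0,"roll": 0,"grip": 0}
    - {"x": 0,"y": 1.6,"z": 0,"roll": 0,"grip": 0}
    - {"x": 0,"y": 1.8,"z": 3,"roll": 0,"grip": 0}
    - {"x": 0,"y": 1.8,"z": 8,"roll": 0,"grip": 0}
    - {"x": 0,"y": 1.8,"z": 13,"roll": 0,"grip": 0}
    - {"x": 0,"y": 1.8,"z": 18,"roll": 0,"grip": 0}
    - {"x": -3,"y": 5.5,"z": 20,"roll": 0,"grip": 0}
    - {"x": -6,"y": 9,"z": 20,"roll": 0,"grip": 0}
    - {"x": -9,"y": 12,"z": 20,"roll": 0,"grip": 0}
    - {"x": -9,"y": 12,"z": 20,"roll": 0,"grip": 0}
    - {"x": -9,"y": 12,"z": 20,"roll": 0,"grip": 0}

```text
t: 8.95
tcp_pos: [0.4269, -0.0104, 0.2469]
tool_rot: [0.663, 0.749, -0.0, 0.003]
force: [0.7, -0.2, 0.3]
finger_gap: -0.004
```

```bash
python3 - <<'E'
from h import *
a=save('scene','s7')[:,:,::-1]; b=save('top','t7')[:,:,::-1]
cv2.imwrite('pics/s7c.png',np.hstack([cv2.resize(a[175:275,140:280],(400,286),interpolation=2),cv2.resize(b[130:230,270:410],(400,286),interpolation=2)]))
cv2.imwrite('pics/s7b.png',a[200:340,330:470])
s=manip.sense();print(s['t'],s['tcp_pos'],s['force'])
for c in('top','scene'):print([(np.round(d['point']),round(d['score'],2)) for d in landmark_of('tin_lid',c)])
E
```

```text
9.05 [ 0.42856741 -0.01162089  0.24678936] [-0.63172744  0.20451428  0.39657655]
[(array([418., 173.]), 0.86), (array([337., 184.]), 0.76), (array([348., 267.]), 0.59)]
[(array([216., 209.]), 0.84), (array([257., 148.]), 0.83), (array([130., 187.]), 0.78)]
```

View pics/s7c.png

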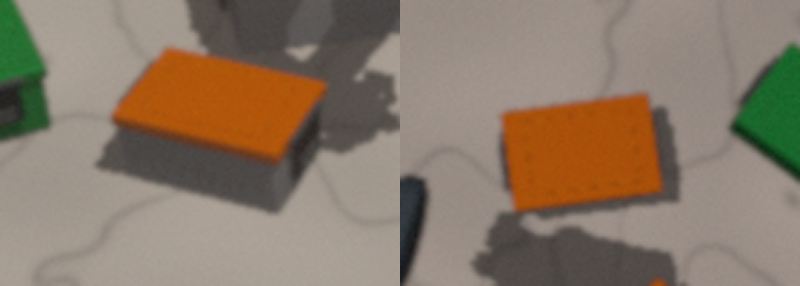

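View pics/s7b.png

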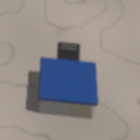

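Neither clip sticks out any more, the tin is in place, and the blue box's clip is still open. The robot is clear, so I'm handing in.

```bash
python3 -c "
from station import *
print(sign_off())"
```

```text
the job is handed in; nothing more can be done
None
```

Both clips of the small orange-lidded tin are folded down, and the job was handed in at about 9 s. `sign_off()` gives no verdict, so I don't have the official result.

- **Method:** with the fingers shut, I pressed the right clip down from above and then pushed it in against the end of the tin. I did the same on the left. Contact was firm at about 8 N on the right and 10 N on the left.
- **Last checks:** in the closing pictures from both cameras, neither clip sticks out past the lid. The tin stands in its starting place to within a few pixels, the blue box's clip is still open, and the arm is well clear. I judged the clips by eye and by where the finger met resistance, and did not measure their angles.
- **Problems:** two steps failed and were redone without effect on the scene. The first look script stopped on a wrong label, and one move was refused for missing keys. The first height measured from the two views gave 64 mm for the lid instead of the stated 73 mm. I used 73 mm, and the contact positions agreed with it.

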